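Set the handpiece code switches with the bezel pusher and load the code

TASK

Take the blue-handled bezel pusher out of its block and with its tip set the six little switches on the control unit: 1, 3 and 4 on, 2, 5 and 6 off (switch 1 is the one at the white dot, on is towards the green stripe). Then press the green load button right down with the pusher, let it up, and stand the pusher back in its hole. Touch the control unit with the pusher only, and leave the jars where they are.

Things in the scene. Friction and masses are not known exactly. Their poses are not given: they have to be found in the camera images.
- unit: fixed grey control unit of the handpiece, 150 x 200 x 65 mm (x, y, z); its flat top carries the red switch bank, green load button, black dial (81 mm high) and, along the far edge from x = 32 mm, a handpiece in a cradle (93 mm high). Origin: centre of the underside; x from its near to its far edge as seen from the robot, y left, z up. Turned at most 0.3 rad.
- bank (a point): centre of the red switch bank's top face, 73 mm up, axes as the unit's; bank 30 x 72 mm (x, y). Six white levers in a row along y: switch 1 at y = +25 mm from here (by the white dot), then every 10 mm to switch 6 at -25. Each is 4 mm wide (y), 3 mm thick (x), pivots about y at x = 0, 2 mm below the top face; 16 mm from pivot to end. ON side is +x (green stripe), OFF -x.
- load (a joint): travel of the green load button in m: 0 up, 0.004 fully down; it springs back and takes about 4 N to press fully
- load_top (a point): centre of the top of the green load button (13 mm across, inside a low black collar 23 mm across), at (-25, -35, 76) mm in the unit's frame when up
- block: fixed dark wooden tool block, 60 x 130 x 52 mm (x, y, z). Short punches and a mushroom-handled tool, up to 43 mm above its top, stand fixed in its -y half, 50 mm or more from the pusher's hole; a row of thin burs 21 mm high crosses it 41 mm from the hole. Origin: centre of its underside; turned at most 0.3 rad.
- block_hole (a point): centre of the mouth of the pusher's hole, in the block's top face (52 mm high), at (0, +35) mm in the block's frame; 11 mm in diameter, through the block
- pusher: loose bezel pusher, 40 to 85 g, 105 mm long; it starts tip down in the block's hole, collar on the block's top. Origin at the tip, z up along it. From the tip: blunt steel tip 5 mm across to 16 mm, rod 6 mm across to 45 mm, brass collar 22 mm across from 45 to 50 mm, square blue wooden handle 14 x 14 mm from 50 to 105 mm with flats facing its x and y.
- jar_a: bystander: glass jar with white lid, 68 mm across, 85 mm high, loose, beyond the work
- jar_b: bystander: small glass jar with white lid, 52 mm across, 60 mm high, loose, beyond the work
- jar_c: bystander: glass jar with white lid, 68 mm across, 85 mm high, loose, on the right as seen from the robot
- sw1 (a joint): tilt of switch 1 in rad: +0.45 ON (leaning away from the robot, to the green stripe), -0.45 OFF (leaning to the robot). Over-centre: pushed past upright (0) it tips over by itself and stays; under 0.5 N at its top.
- sw2 (a joint): tilt of switch 2 in rad: +0.45 ON (leaning away from the robot, to the green stripe), -0.45 OFF (leaning to the robot). Over-centre: pushed past upright (0) it tips over by itself and stays; under 0.5 N at its top.
- sw3 (a joint): tilt of switch 3 in rad: +0.45 ON (leaning away from the robot, to the green stripe), -0.45 OFF (leaning to the robot). Over-centre: pushed past upright (0) it tips over by itself and stays; under 0.5 N at its top.
- sw4 (a joint): tilt of switch 4 in rad: +0.45 ON (leaning away from the robot, to the green stripe), -0.45 OFF (leaning to the robot). Over-centre: pushed past upright (0) it tips over by itself and stays; under 0.5 N at its top.
- sw5 (a joint): tilt of switch 5 in rad: +0.45 ON (leaning away from the robot, to the green stripe), -0.45 OFF (leaning to the robot). Over-centre: pushed past upright (0) it tips over by itself and stays; under 0.5 N at its top.
- sw6 (a joint): tilt of switch 6 in rad: +0.45 ON (leaning away from the robot, to the green stripe), -0.45 OFF (leaning to the robot). Over-centre: pushed past upright (0) it tips over by itself and stays; under 0.5 N at its top.

How it is judged:
By the outcome, as a careful person would: the job done as asked, in the order asked, and still so for the second after the job is handed in, with the robot touching nothing.
It also fails if it takes over 64 s, if anything falls off the work surface, if the arm or the gripper's body presses on something with over 40 N, if the wrist force passes 120 N, or if a joint passes its speed limit or range.

ROBOT

A 6-joint arm with a two-finger parallel gripper is mounted at the origin on the work surface. World frame = base frame: x ahead of the robot, y to its left, z up, the work surface at z = 0. Lengths are in m, angles in rad, forces in N, time in s.
With the tool pointing down it reaches from about 0.35 to 0.85 m from the base axis. Payload 8.1 kg.
Tool frame: the origin (TCP) lies at the very end of the fingers, on their centre line; the grasp point (between the pads) lies ctrl.grip_depth behind it (ctrl.grip_depth is the distance from the TCP to the grasp point, in m); z points along the fingers, y is the line along which they close (so a half turn about z gives the same grasp; the last joint's range is limited). The gripper opens to 93 mm and grips with 3 to 60 N. Pads are 15 mm wide; open, the fingers measure 128 mm over their backs; the gripper's body (75 mm by 188 mm) begins 65 mm behind the grasp point.
Start: joints at [-1.408, 0.13, 1.488, -0, 1.523, -0.085], TCP at [0.147, -0.582, 0.219] pointing down, gripper open.
Joint ranges: [-2.96, 2.96], [-0.89, 2.26], [0.02, 2.5], [-1.34, 4.48], [0, 2.73], [-2.66, 2.66]. Speed limits (rad/s): [2.39, 2.39, 2.79, 3.14, 3.14, 3.14].

INTERFACE

Orientations are given as a unit quaternion [w, x, y, z].
In Python, from station import monitor, vision, workorder, ctrl gives the robot as it stands. The module is installed in compiled form; this text tells all that it offers.
- The arm moves only by the tool servo_tool, never from a script. Its argument "steps" is a list of rows, each a list of 7 numbers: the turn, a rotation vector about the world's x, y, z scaled (see below), then the shift along the world's x, y, z scaled (see below), then the closure, from 0 (fully open) to 1 (shut). In form: [[ax, ay, az, x, y, z, fingers], ...]. A call has exactly 5 rows; each row shifts and turns the commanded pose from where the row before left it; what a row does not reach is not made up. The controller multiplies each number of a shift by 50 mm and each number of a turn by 6 degrees. A row lasts 1/10 s, in which the tool goes at most 50 mm and 8.59 degrees, less where a joint would pass 70% of its speed; a pose out of reach is approached as far as the arm can. A call with a number of a shift or a turn outside -1 to 1 is refused whole. A call with a gripper value outside its range is refused whole. The fingers move at their own pace and stop on an object; "newtons" is the grip in N (left out, the last holds). Time passes only in rows, so rows that do not move let the fingers close, or fill a call up. It gives the time, the measured TCP pose, the force, the opening and the grip force at its end, in the units of the state.
- monitor.state(): the state, without advancing time (a new reading comes with each control period).
- vision.read_camera(name): name is "scene" or "side" or "wrist"; returns the picture (384x512x3 uint8, blue, green, red); there is no depth.
- vision.get_calibration(name): a dict with "intrinsics" (3x3 intrinsics, pixels), "T" (4x4, takes a point from camera to world coordinates); the wrist camera has in their place "mount" (4x4, takes a point from camera to tool coordinates, whose origin is the TCP and whose axes are the flange's). Camera axes: x right, y down, z forward; pixel columns grow to the right and rows downward; lengths in m; the calibration is good to about 2 mm. A picture is of the moment at which its call begins: read the wrist's pose just before it. get_calibration takes no time and is no camera call.
- workorder.job_done(): hands the job in; it is judged then, once.
The state is a dict: "time": time; "joint_pos": joint angles; "joint_velocities": joint speeds; "joint_efforts": joint torques, N m; "ee_pos": TCP position; "eef_rot": TCP orientation; "ft_force": force on the tool from outside, world axes, zero at the start; "ft_torque": the same for the moment, N m; "finger_gap": finger opening in m; "grip_force": force on a finger pad.
Only numpy, scipy, OpenCV 4.12 (cv2) and the standard library are available. Lean on these libraries where they do the work, as an engineer would, in place of code of your own. Each camera call takes 0.05 s, during which the arm holds its last target. There are 200 camera calls.

## Working session

There is one attempt and no reset: what is moved stays moved. The work goes in short steps, Python scripts to look and compute and a tool call to move; the robot and the scene stay as the last step left them, time stands still between calls to the robot, and variables do not carry over. Pictures are saved under pics/ and viewed, at most 10 in all, crops included, and the job is handed in when it is done.

Besides the shell and the picture viewer there is one more tool, called as name(argument=value, ...), one argument or row to a line, values as JSON. servo_tool: Moves the arm, as the interface text tells. Its arguments: {"type":"object","properties":{"steps":{"type":"array","items":{"type":"array","items":{"type":"number"}}},"newtons":{"type":"number"}},"required":["steps"]}

```bash
mkdir -p pics
python3 - <<'E'
from station import monitor, vision, workorder, ctrl
import cv2, numpy as np
np.set_printoptions(precision=4,suppress=True)
s=monitor.state(); print(s, ctrl.grip_depth)
ims=[vision.read_camera(n) for n in ("scene","side","wrist")]
for n,i in zip(("scene","side","wrist"),ims):
    cv2.imwrite(f"pics/{n}0.png",i); c=vision.get_calibration(n); print(n,c)
E
```

```text
{'time': 0.0, 'joint_pos': array([-1.4084,  0.1311,  1.4893, -0.    ,  1.523 , -0.0854]), 'joint_velocities': array([ 0.0023, -0.0003, -0.0013, -0.0008,  0.0005,  0.0019]), 'joint_efforts': array([  0.0039, -55.9838, -49.1757,   0.0771,   0.0355,  -0.0002]), 'ee_pos': array([ 0.1471, -0.5811,  0.2176]), 'eef_rot': array([-0.0009,  0.9923,  0.1236, -0.    ]), 'ft_force': array([-0.3299,  0.0795, -0.346 ]), 'ft_torque': array([ 0.0306, -0.0172,  0.0151]), 'grip_force': 0.0, 'finger_gap': 0.09308076401397938} 0.0188
scene {'intrinsics': array([[395.2589,   0.    , 249.9074],
       [  0.    , 395.2589, 194.102 ],
       [  0.    ,   0.    ,   1.    ]]), 'T': array([[-0.1405,  0.5852, -0.7986,  1.5088],
       [ 0.9901,  0.0879, -0.1098,  0.0404],
       [ 0.0059, -0.8061, -0.5917,  0.7092],
       [ 0.    ,  0.    ,  0.    ,  1.    ]])}
side {'intrinsics': array([[365.131 ,   0.    , 255.8162],
       [  0.    , 365.131 , 187.9729],
       [  0.    ,   0.    ,   1.    ]]), 'T': array([[ 0.9545, -0.1758,  0.2407,  0.4539],
       [-0.2974, -0.5062,  0.8095, -0.7686],
       [-0.0205, -0.8443, -0.5355,  0.5517],
       [ 0.    ,  0.    ,  0.    ,  1.    ]])}
wrist {'intrinsics': array([[285.6145,   0.    , 255.8375],
       [  0.    , 285.6145, 193.7378],
       [  0.    ,   0.    ,   1.    ]]), 'mount': array([[-0.0009, -0.957 , -0.2902,  0.0805],
       [ 1.    , -0.0007, -0.0007,  0.0002],
       [ 0.0005, -0.2902,  0.957 , -0.1657],
       [ 0.    ,  0.    ,  0.    ,  1.    ]])}
```

Run:
```python
import cv2, numpy as np
a=[cv2.imread(f"pics/{n}0.png") for n in ("scene","side","wrist")]
o=np.zeros((600,800,3),np.uint8)
def put(i,x,y):
    i=cv2.resize(i,(400,300),interpolation=cv2.INTER_AREA); o[y:y+300,x:x+400]=i
put(a[0],0,0);put(a[1],400,0);put(a[2],0,300)
cv2.imwrite("pics/m0.png",o)
```

```text
(no output)
```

View pics/m0.png

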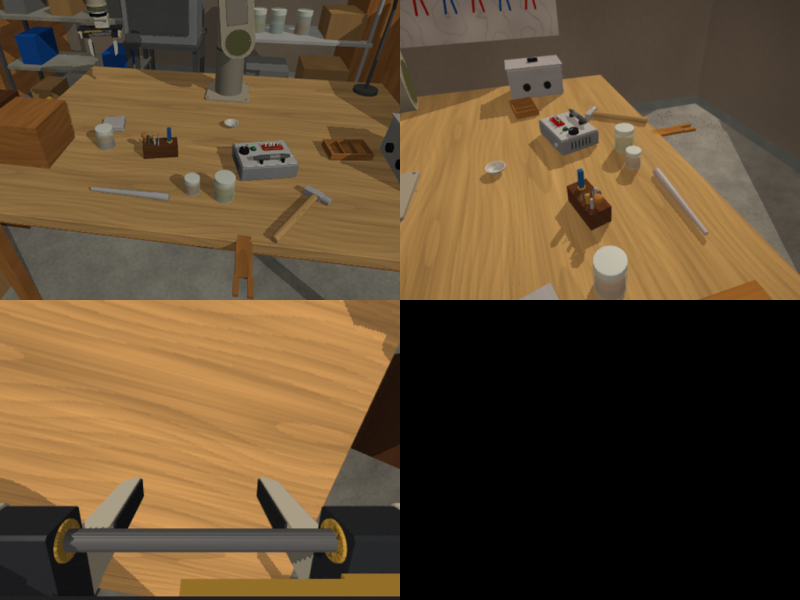

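The scene picture has the blue pusher at about (216,170) px and the unit at about (340,200). In the side picture they are at about (231,228) and (218,165). I'll triangulate by colour and enlarge the crops.

```bash
cat > h.py <<'E'
import cv2, numpy as np
from scipy.spatial.transform import Rotation as R
np.set_printoptions(precision=4,suppress=True)
def PM(c,T=None):
    T=np.asarray(c["T"] if T is None else T); return np.asarray(c["intrinsics"])@np.linalg.inv(T)[:3]
def tri(P1,p1,P2,p2):
    X=cv2.triangulatePoints(P1,P2,np.float64(p1).reshape(2,1),np.float64(p2).reshape(2,1)); return (X[:3]/X[3]).ravel()
def proj(P,X):
    q=P@np.append(X,1); return q[:2]/q[2]
def atz(c,T,p,z):
    K=np.asarray(c["intrinsics"]); d=T[:3,:3]@np.linalg.solve(K,[p[0],p[1],1]); o=T[:3,3]; return o+d*(z-o[2])/d[2]
def wristT(c,s):
    q=s["eef_rot"]; T=np.eye(4); T[:3,:3]=R.from_quat([q[1],q[2],q[3],q[0]]).as_matrix(); T[:3,3]=s["ee_pos"]
    return T@np.asarray(c["mount"])
E
python3 - <<'E'
from station import vision
from h import *
a=cv2.imread("pics/scene0.png");b=cv2.imread("pics/side0.png")
boxes={'scene':(170,150,400,240),'side':(160,120,280,300)}
ps={}
for n,i in(("scene",a),("side",b)):
    c=vision.get_calibration(n);h=cv2.cvtColor(i,cv2.COLOR_BGR2HSV);x0,y0,x1,y1=boxes[n]
    for k,m in(("blue",cv2.inRange(h,(95,120,40),(125,255,255))),("red",cv2.inRange(h,(0,170,70),(6,255,255))|cv2.inRange(h,(174,150,70),(180,255,255))),("green",cv2.inRange(h,(40,80,40),(85,255,255)))):
        z=np.zeros_like(m);z[y0:y1,x0:x1]=m[y0:y1,x0:x1]
        nn,_,st,ce=cv2.connectedComponentsWithStats(z)
        for j in range(1,nn):
            if st[j,4]>6: print(n,k,st[j],ce[j])
        ys,xs=np.nonzero(z); ps[n,k]=(xs.mean(),ys.mean())
Ps={n:PM(vision.get_calibration(n)) for n in boxes}
for k in("blue","red"): print(k,tri(Ps['scene'],ps['scene',k],Ps['side'],ps['side',k]))
o=np.zeros((600,800,3),np.uint8)
def put(i,x,y,r):
    x0,y0,x1,y1=r;o[y:y+300,x:x+400]=cv2.resize(i[y0:y1,x0:x1],(400,300),interpolation=cv2.INTER_CUBIC)
put(a,0,0,(175,145,255,205));put(a,400,0,(290,165,390,240));put(b,0,300,(190,200,290,275+0));put(b,400,300,(165,130,265,205))
cv2.imwrite("pics/m1.png",o)
E
```

```text
scene blue [214 163   5  17  69] [216.0145 171.4058]
scene red [335 185  27   8  55] [344.6364 189.6727]
scene green [322 187   5   5  22] [324.0909 189.0909]
side blue [227 216   9  25 152] [231.1908 228.0658]
side red [193 150  17  12  70] [200.5143 156.6   ]
side green [209 162   5   5  19] [211.0526 163.9474]
blue [ 0.5706 -0.1889  0.0836]
red [0.572  0.186  0.0638]
```

View pics/m1.png

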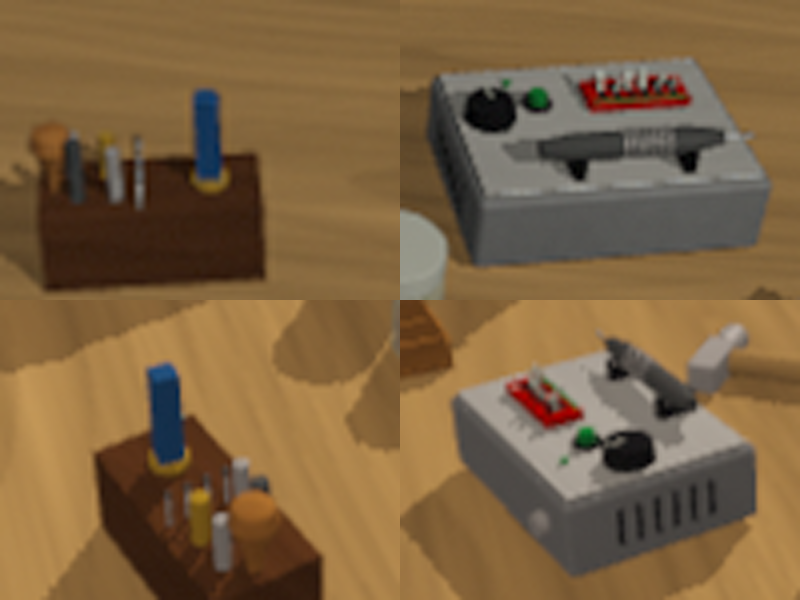

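The enlarged crops show the block almost square to the world axes, with the blue handle upright. The six levers stand in the red bank, and the handpiece lies on the far side. I'll move the wrist camera over the block with the tool turned so the fingers close along x, clear of the punches.

servo_tool(
  steps=[
    [0, 0, 0.84, 0.565, 0.52, 0.04, 0],
    [0, 0, 0.84, 0.565, 0.52, 0.04, 0],
    [0, 0, 0.84, 0.565, 0.52, 0.04, 0],
    [0, 0, 0.84, 0.565, 0.52, 0.04, 0],
    [0, 0, 0.84, 0.565, 0.52, 0.04, 0],
  ],
)

```text
time: 0.65
ee_pos: [0.2892, -0.4504, 0.2284]
eef_rot: [-0.0, 0.941, 0.339, -0.0]
ft_force: [-0.3, -0.7, 0.8]
finger_gap: 0.0929
grip_force: 0.0
```

servo_tool(
  steps=[
    [0, 0, 0.84, 0.565, 0.52, 0.04, 0],
    [0, 0, 0.84, 0.565, 0.52, 0.04, 0],
    [0, 0, 0.84, 0.565, 0.52, 0.04, 0],
    [0, 0, 0.84, 0.565, 0.52, 0.04, 0],
    [0, 0, 0.84, 0.565, 0.52, 0.04, 0],
  ],
)

```text
time: 1.15
ee_pos: [0.4305, -0.3203, 0.2385]
eef_rot: [-0.0, 0.844, 0.536, -0.0]
ft_force: [1.1, -0.4, -0.1]
finger_gap: 0.0932
grip_force: 0.0
```

servo_tool(
  steps=[
    [0, 0, 0.84, 0.565, 0.52, 0.04, 0],
    [0, 0, 0.84, 0.565, 0.52, 0.04, 0],
    [0, 0, 0.84, 0.565, 0.52, 0.04, 0],
    [0, 0, 0.84, 0.565, 0.52, 0.04, 0],
    [0, 0, 0.84, 0.565, 0.52, 0.04, 0],
  ],
)

```text
time: 1.65
ee_pos: [0.5718, -0.1903, 0.2483]
eef_rot: [-0.0, 0.707, 0.707, -0.0]
ft_force: [0.6, -0.3, 0.6]
finger_gap: 0.0931
grip_force: 0.0
```

servo_tool(
  steps=[
    [0, 0, 0, 0, 0, 0, 0],
    [0, 0, 0, 0, 0, 0, 0],
    [0, 0, 0, 0, 0, 0, 0],
    [0, 0, 0, 0, 0, 0, 0],
    [0, 0, 0, 0, 0, 0, 0],
  ],
)

```text
time: 2.15
ee_pos: [0.5703, -0.1926, 0.2487]
eef_rot: [0.0, 0.709, 0.705, -0.0]
ft_force: [1.1, -0.3, 0.0]
finger_gap: 0.0929
grip_force: 0.0
```

```bash
cat > snap.py <<'E'
import sys,pickle
from station import monitor, vision
from h import *
n=sys.argv[1]; s=monitor.state(); i=vision.read_camera("wrist"); c=vision.get_calibration("wrist")
cv2.imwrite(f"pics/w{n}.png",i); pickle.dump((dict(s),c),open(f"w{n}.pkl","wb"))
print(s["time"],s["ee_pos"],s["eef_rot"],s["ft_force"],s["joint_pos"])
E
python3 snap.py 1
```

```text
2.15 [ 0.5703 -0.1926  0.2487] [ 0.      0.709   0.7052 -0.    ] [ 1.0583 -0.2873  0.0394] [-0.4108  0.1249  1.4396 -0.0001  1.577  -0.4054]
```

servo_tool(
  steps=[
    [0, 0, 0, 0, 0.9, 0, 0],
    [0, 0, 0, 0, 0.9, 0, 0],
    [0, 0, 0, 0, 0, 0, 0],
    [0, 0, 0, 0, 0, 0, 0],
    [0, 0, 0, 0, 0, 0, 0],
  ],
)

```text
time: 2.7
ee_pos: [0.5708, -0.1027, 0.2488]
eef_rot: [0.0, 0.709, 0.706, -0.0]
ft_force: [-0.6, -1.5, -0.2]
finger_gap: 0.0931
grip_force: 0.0
```

```bash
python3 snap.py 2
python3 - <<'E'
from h import *
o=np.vstack([cv2.imread("pics/w1.png")[:300],cv2.imread("pics/w2.png")[:300]])
cv2.imwrite("pics/m2.png",o)
E
```

```text
2.7 [ 0.5708 -0.1027  0.2488] [ 0.0003  0.7086  0.7056 -0.0002] [-0.5782 -1.5095 -0.1709] [-0.2661  0.0654  1.5029 -0.0005  1.573  -0.2618]
```

View pics/m2.png

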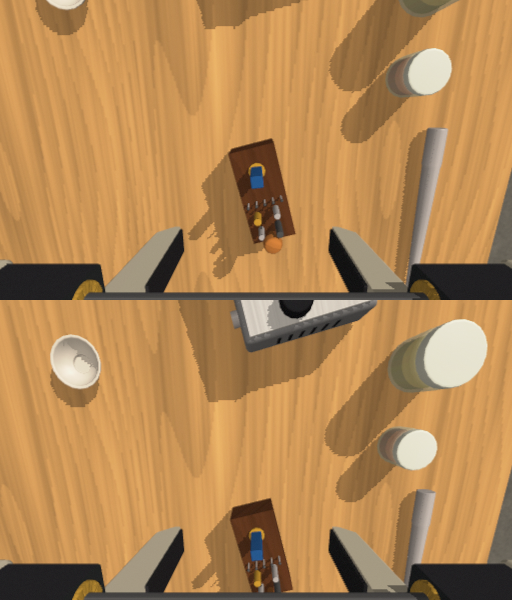

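The wrist pictures show the block turned about +0.25 rad. The handle top is at (257,183) in the first and (257,537-300) in the second. I'll look at the unit from two places as well.

servo_tool(
  steps=[
    [0, 0, 0, 0.08, 0.95, -0.24, 0],
    [0, 0, 0, 0.08, 0.95, -0.24, 0],
    [0, 0, 0, 0.08, 0.95, -0.24, 0],
    [0, 0, 0, 0.08, 0.95, -0.24, 0],
    [0, 0, 0, 0.08, 0.95, -0.24, 0],
  ],
)

```text
time: 3.25
ee_pos: [0.5914, 0.1362, 0.1882]
eef_rot: [0.0, 0.709, 0.705, 0.0]
ft_force: [1.0, -0.6, -0.2]
finger_gap: 0.0929
grip_force: 0.0
```

servo_tool(
  steps=[
    [0, 0, 0, 0, 0, 0, 0],
    [0, 0, 0, 0, 0, 0, 0],
    [0, 0, 0, 0, 0, 0, 0],
    [0, 0, 0, 0, 0, 0, 0],
    [0, 0, 0, 0, 0, 0, 0],
  ],
)

```text
time: 3.75
ee_pos: [0.5914, 0.1343, 0.1892]
eef_rot: [0.0, 0.709, 0.705, 0.0]
ft_force: [-0.4, -0.6, 0.1]
finger_gap: 0.0935
grip_force: 0.0
```

```bash
python3 snap.py 3
```

```text
3.75 [0.5914 0.1343 0.1892] [0.0003 0.7091 0.7051 0.0003] [-0.3607 -0.5712  0.0954] [ 0.1388  0.1615  1.5078 -0.0001  1.4714  0.1446]
```

servo_tool(
  steps=[
    [0, 0, 0, 0, 0.9, 0, 0],
    [0, 0, 0, 0, 0.9, 0, 0],
    [0, 0, 0, 0, 0, 0, 0],
    [0, 0, 0, 0, 0, 0, 0],
    [0, 0, 0, 0, 0, 0, 0],
  ],
)

```text
time: 4.3
ee_pos: [0.5911, 0.2247, 0.1887]
eef_rot: [0.0, 0.709, 0.706, -0.0]
ft_force: [0.3, -0.6, 0.0]
finger_gap: 0.0928
grip_force: 0.0
```

```bash
python3 snap.py 4
python3 - <<'E'
from h import *
a=cv2.imread("pics/w3.png");b=cv2.imread("pics/w4.png")
print([ (i.shape) for i in (a,b)])
o=np.zeros((600,800,3),np.uint8)
o[:300,:400]=a[:300,56:456]; o[300:,:400]=b[:300,56:456]
cw=cv2.resize(cv2.imread("pics/w1.png")[130:250,200:320],(400,400),interpolation=cv2.INTER_CUBIC); o[:400,400:]=cw
cv2.imwrite("pics/m3.png",o)
E
```

```text
4.3 [0.5911 0.2247 0.1887] [ 0.0002  0.7086  0.7056 -0.0002] [ 0.3194 -0.5555  0.0433] [ 0.2825  0.2317  1.4293 -0.0006  1.4807  0.2869]
[(384, 512, 3), (384, 512, 3)]
```

View pics/m3.png

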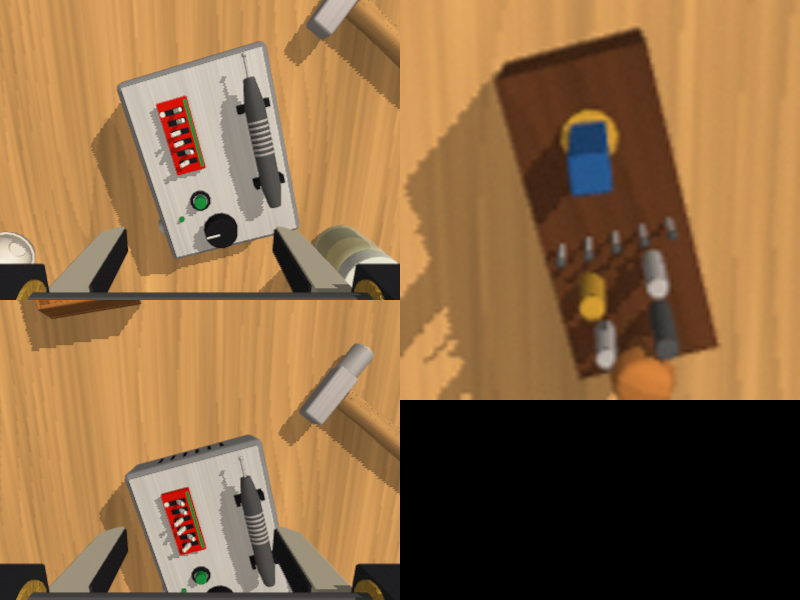

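The unit pictures show the red bank at about (181,136), the button at (200,201) and the dial at (220,231) in the crop; add 56 to the columns for full-frame pixels. The unit is turned about +0.25 rad. The block crop shows the handle nearly square to the block. Now the numbers.

```bash
cat > meas.py <<'E'
import pickle
from h import *
D={}
for n in (1,2,3,4):
    s,c=pickle.load(open(f"w{n}.pkl","rb")); T=wristT(c,s); D[n]=(cv2.imread(f"pics/w{n}.png"),c,T,PM(c,T))
def mask(n,lo,hi,box,lo2=None,hi2=None):
    i=D[n][0];h=cv2.cvtColor(i,cv2.COLOR_BGR2HSV);m=cv2.inRange(h,lo,hi)
    if lo2: m|=cv2.inRange(h,lo2,hi2)
    z=np.zeros_like(m);x0,y0,x1,y1=box;z[y0:y1,x0:x1]=m[y0:y1,x0:x1];return z
pts=lambda m:np.argwhere(m)[:,::-1].astype(np.float32)
c={}
for n,b in((3,(190,80,280,190)),(4,(190,170,280,265))):
    m=mask(n,(0,170,60),(6,255,255),b,(174,150,60),(180,255,255)); r=cv2.minAreaRect(pts(m)); c[n]=r[0]
    q=np.array([atz(D[n][1],D[n][2],p,.073) for p in cv2.boxPoints(r)]); e=np.diff(np.vstack([q,q[:1]]),axis=0)[:,:2]
    print("bank",n,r,atz(D[n][1],D[n][2],r[0],.073),np.linalg.norm(e,axis=1),np.arctan2(e[:,1],e[:,0]))
print(tri(D[3][3],c[3],D[4][3],c[4]))
for n,b in((3,(240,180,275,212)),(4,(240,260,275,290))):
    m=mask(n,(40,80,30),(85,255,255),b);p=pts(m);c[n]=p.mean(0);r=cv2.minAreaRect(p);print("btn",n,len(p),c[n],r,atz(D[n][1],D[n][2],c[n],.076))
print(tri(D[3][3],c[3],D[4][3],c[4]))
for n,b in((1,(230,150,290,200)),(2,(230,200,290,270))):
    m=mask(n,(95,120,100),(125,255,255),b);
    i=D[n][0];v=cv2.cvtColor(i,cv2.COLOR_BGR2HSV)[...,2][mask(n,(95,120,20),(125,255,255),b)>0];print("V",np.percentile(v,[5,25,50,75,95]))
    th=(np.percentile(v,10)+np.percentile(v,90))/2
    m=mask(n,(95,120,int(th)),(125,255,255),b);r=cv2.minAreaRect(pts(m));c[n]=r[0]
    q=np.array([atz(D[n][1],D[n][2],p,.112) for p in cv2.boxPoints(r)]); e=np.diff(np.vstack([q,q[:1]]),axis=0)[:,:2]
    print("handle",n,r,atz(D[n][1],D[n][2],r[0],.112),np.linalg.norm(e,axis=1),np.arctan2(e[:,1],e[:,0]))
print(tri(D[1][3],c[1],D[2][3],c[2]))
# block top corners from crop (scale 400/120)
cor=[(498,78),(645,32),(717,346),(582,378)]
q=np.array([atz(D[1][1],D[1][2],((x-400)*.3+200,y*.3+130),.052) for x,y in cor]);print("block",q);e=np.diff(q,axis=0);print(np.linalg.norm(e,axis=1),np.arctan2(e[:,1],e[:,0]))
# unit corners w3
cor=[(174,86),(319,42),(354,229),(232,257)]
q=np.array([atz(D[3][1],D[3][2],p,.065) for p in cor]);print("unit",q,q.mean(0));e=np.diff(q,axis=0);print(np.linalg.norm(e,axis=1),np.arctan2(e[:,1],e[:,0]))
E
python3 meas.py
```

```text
bank 3 ((237.08438110351562, 135.38693237304688), (74.60476684570312, 30.756128311157227), 73.61045837402344) [0.5731 0.189  0.073 ] [0.0289 0.0708 0.0311 0.0714] [ 0.2637 -1.2895 -2.8575  1.8218]
bank 4 ((238.99786376953125, 221.26199340820312), (64.18881225585938, 28.4435977935791), 73.53998565673828) [0.5725 0.1898 0.073 ] [0.0295 0.0723 0.0316 0.073 ] [ 0.291  -1.3101 -2.8297  1.8032]
[0.5726 0.1888 0.0705]
btn 3 149 [255.9463 202.3758] ((256.0, 202.0), (14.0, 12.0), 90.0) [0.5909 0.1213 0.076 ]
btn 4 143 [256.4685 277.4056] ((253.1217041015625, 282.2545471191406), (13.376208305358887, 26.302040100097656), 35.83765411376953) [0.5907 0.1234 0.076 ]
[0.5908 0.1191 0.0694]
V [ 94.55 100.   133.   140.   142.  ]
handle 1 ((256.6399841308594, 181.48001098632812), (11.596552848815918, 11.313708305358887), 81.8698959350586) [ 0.5706 -0.1895  0.112 ] [0.0123 0.013  0.0124 0.0131] [ 0.1392 -1.4329 -3.0006  1.6973]
V [ 98. 100. 104. 139. 142.]
handle 2 ((256.330810546875, 254.64617919921875), (9.798744201660156, 10.418916702270508), 82.87498474121094) [ 0.5704 -0.189   0.112 ] [0.0123 0.0129 0.0124 0.0129] [ 0.1327 -1.4589 -3.0074  1.6722]
[ 0.5705 -0.1899  0.1103]
block [[ 0.5363 -0.1678  0.052 ]
 [ 0.5921 -0.1508  0.052 ]
 [ 0.6235 -0.2799  0.052 ]
 [ 0.5673 -0.2942  0.052 ]]
[0.0584 0.1328 0.058 ] [ 0.2952 -1.3321 -2.8922]
unit [[0.5137 0.2349 0.065 ]
 [0.6496 0.2717 0.065 ]
 [0.6988 0.0859 0.065 ]
 [0.5633 0.0523 0.065 ]] [0.6063 0.1612 0.065 ]
[0.1407 0.1922 0.1396] [ 0.2646 -1.3118 -2.8986]
```

servo_tool(
  steps=[
    [0, 0, 0.135, -0.041, -0.83, 0, 0],
    [0, 0, 0.135, -0.041, -0.83, 0, 0],
    [0, 0, 0.135, -0.041, -0.83, 0, 0],
    [0, 0, 0.135, -0.041, -0.83, 0, 0],
    [0, 0, 0.135, -0.041, -0.83, 0, 0],
  ],
)

```text
time: 4.85
ee_pos: [0.5802, 0.0154, 0.1889]
eef_rot: [0.0, 0.683, 0.73, 0.0]
ft_force: [0.7, 0.2, 1.1]
finger_gap: 0.0933
grip_force: 0.0
```

servo_tool(
  steps=[
    [0, 0, 0.135, -0.041, -0.83, 0, 0],
    [0, 0, 0.135, -0.041, -0.83, 0, 0],
    [0, 0, 0.135, -0.041, -0.83, 0, 0],
    [0, 0, 0.135, -0.041, -0.83, 0, 0],
    [0, 0, 0.135, -0.041, -0.83, 0, 0],
  ],
)

```text
time: 5.35
ee_pos: [0.5694, -0.1922, 0.189]
eef_rot: [0.0, 0.657, 0.754, -0.0]
ft_force: [0.6, -0.2, -0.3]
finger_gap: 0.0932
grip_force: 0.0
```

servo_tool(
  steps=[
    [0, 0, 0, 0, 0, 0, 0],
    [0, 0, 0, 0, 0, 0, 0],
    [0, 0, 0, 0, 0, 0, 0],
    [0, 0, 0, 0, 0, 0, 0],
    [0, 0, 0, 0, 0, 0, 0],
  ],
)

```text
time: 5.85
ee_pos: [0.5706, -0.1881, 0.1887]
eef_rot: [0.0, 0.656, 0.755, 0.0]
ft_force: [0.1, 0.4, 0.7]
finger_gap: 0.0927
grip_force: 0.0
```

```bash
python3 snap.py 5
python3 - <<'E'
import pickle
from h import *
s,c=pickle.load(open("w5.pkl","rb"));T=wristT(c,s);i=cv2.imread("pics/w5.png");h=cv2.cvtColor(i,cv2.COLOR_BGR2HSV)
print(2*np.degrees(np.arctan2(s["eef_rot"][2],s["eef_rot"][1])))
u=proj(PM(c,T),[.5705,-.1893,.112]);print(u)
m=cv2.inRange(h,(95,120,20),(125,255,255));x,y=u.astype(int);z=np.zeros_like(m);z[y-40:y+40,x-40:x+40]=m[y-40:y+40,x-40:x+40]
v=h[...,2][z>0];th=(np.percentile(v,10)+np.percentile(v,90))/2
p=np.argwhere((z>0)&(h[...,2]>th))[:,::-1].astype(np.float32);r=cv2.minAreaRect(p)
q=np.array([atz(c,T,k,.112) for k in cv2.boxPoints(r)]);e=np.diff(q,axis=0);print(r,q.mean(0),np.linalg.norm(e,axis=1),np.arctan2(e[:,1],e[:,0]))
s1,c1=pickle.load(open("w1.pkl","rb"));print(tri(PM(c,T),r[0],PM(c1,wristT(c1,s1)),(256.64,181.48)))
E
```

```text
5.85 [ 0.5706 -0.1881  0.1887] [0.     0.6562 0.7546 0.0001] [0.1312 0.3677 0.6917] [-0.4038  0.1474  1.5243  0.0001  1.4699 -0.5431]
97.97688920047196
[256.2443 202.8911]
((256.5, 203.0), (14.0, 13.0), 90.0) [ 0.5707 -0.1894  0.112 ] [0.0116 0.0132 0.0117] [ 0.1382 -1.4252 -3.0034]
[ 0.5707 -0.1894  0.112 ]
```

servo_tool(
  steps=[
    [0, 0, 0, 0, -0.026, -0.487, 0],
    [0, 0, 0, 0, 0, -0.487, 0],
    [0, 0, 0, 0, 0, -0.487, 0],
    [0, 0, 0, 0, 0, -0.487, 0],
    [0, 0, 0, 0, 0, -0.487, 0],
  ],
)

```text
time: 6.4
ee_pos: [0.5706, -0.1897, 0.066]
eef_rot: [0.0, 0.656, 0.754, 0.0]
ft_force: [0.2, 0.1, 0.4]
finger_gap: 0.0929
grip_force: 0.0
```

servo_tool(
  steps=[
    [0, 0, 0, 0, 0, 0, 0.5],
    [0, 0, 0, 0, 0, 0, 0.7],
    [0, 0, 0, 0, 0, 0, 0.8],
    [0, 0, 0, 0, 0, 0, 0.9],
    [0, 0, 0, 0, 0, 0, 1],
  ],
  newtons=25,
)

```text
time: 6.9
ee_pos: [0.5713, -0.1908, 0.0683]
eef_rot: [0.001, 0.657, 0.754, 0.0]
ft_force: [-0.0, -0.3, -0.8]
finger_gap: 0.0575
grip_force: 0.0
```

servo_tool(
  steps=[
    [0, 0, 0, 0, 0, 0, 1],
    [0, 0, 0, 0, 0, 0, 1],
    [0, 0, 0, 0, 0, 0, 1],
    [0, 0, 0, 0, 0, 0, 1],
    [0, 0, 0, 0, 0, 0, 1],
  ],
)

```text
time: 7.4
ee_pos: [0.5704, -0.1905, 0.0668]
eef_rot: [-0.0, 0.657, 0.754, -0.0]
ft_force: [0.5, -0.2, -0.7]
finger_gap: 0.0179
grip_force: 0.0
```

```bash
python3 -c "
from station import monitor
for k,v in monitor.state().items(): print(k,v)"
```

```text
time 7.4
joint_pos [-4.07530400e-01  2.53667889e-01  1.63430089e+00 -1.62843053e-05
  1.25378350e+00 -5.45346556e-01]
joint_velocities [ 1.47235031e-03  1.97669854e-03  6.33689036e-04 -1.46433670e-04
  1.09408143e-04 -1.00205858e-05]
joint_efforts [-1.55056980e-03 -5.83991969e+01 -4.53221655e+01  5.62215422e-02
  5.57577051e-02  6.97334303e-05]
ee_pos [ 0.57037408 -0.19046864  0.06680866]
eef_rot [-7.36822309e-05  6.56739925e-01  7.54117142e-01 -3.16387028e-05]
ft_force [ 0.50032503 -0.15081054 -0.68852755]
ft_torque [-0.04930415 -0.0781996  -0.01433983]
grip_force 0.0
finger_gap 0.017856286892537238
```

servo_tool(
  steps=[
    [0, 0, 0, 0, 0, 0, 1],
    [0, 0, 0, 0, 0, 0, 1],
    [0, 0, 0, 0, 0, 0, 1],
    [0, 0, 0, 0, 0, 0, 1],
    [0, 0, 0, 0, 0, 0, 1],
  ],
)

```text
time: 7.9
ee_pos: [0.5704, -0.1904, 0.0668]
eef_rot: [-0.0, 0.657, 0.754, -0.0]
ft_force: [-0.5, 0.7, -0.1]
finger_gap: 0.0141
grip_force: 25.0
```

servo_tool(
  steps=[
    [0, 0, 0, 0, 0, 0.1, 1],
    [0, 0, 0, 0, 0, 0.2, 1],
    [0, 0, 0, 0, 0, 0.3, 1],
    [0, 0, 0, 0, 0, 0.4, 1],
    [0, 0, 0, 0, 0, 0.4, 1],
  ],
)

```text
time: 8.4
ee_pos: [0.5707, -0.1906, 0.1391]
eef_rot: [0.001, 0.657, 0.754, 0.0]
ft_force: [0.1, 0.0, -0.3]
finger_gap: 0.0137
grip_force: 25.0
```

servo_tool(
  steps=[
    [0, 0, 0, 0, 0, 0.4, 1],
    [0, 0, 0, 0, 0.2, 0.4, 1],
    [0, 0, 0, -0.05, 0.5, 0, 1],
    [0, 0, 0, -0.06, 0.8, 0, 1],
    [0, 0, 0, -0.06, 0.9, 0, 1],
  ],
)

```text
time: 8.9
ee_pos: [0.5623, -0.0703, 0.179]
eef_rot: [0.001, 0.657, 0.753, 0.001]
ft_force: [-0.3, 0.8, -0.5]
finger_gap: 0.0141
grip_force: 25.0
```

servo_tool(
  steps=[
    [0, 0, 0, -0.06, 0.9, 0, 1],
    [0, 0, 0, -0.06, 0.9, 0, 1],
    [0, 0, 0, -0.06, 0.9, 0, 1],
    [0, 0, 0, -0.06, 0.9, 0, 1],
    [0, 0, 0, -0.06, 0.9, 0, 1],
  ],
)

```text
time: 9.4
ee_pos: [0.5471, 0.1564, 0.179]
eef_rot: [0.001, 0.657, 0.754, 0.001]
ft_force: [0.4, -0.5, -1.1]
finger_gap: 0.0136
grip_force: 25.0
```

servo_tool(
  steps=[
    [0, 0, 0, 0, 0.7, 0, 1],
    [0, 0, 0, 0, 0.37, 0, 1],
    [0, 0, 0, 0, 0, 0, 1],
    [0, 0, 0, 0, 0, 0, 1],
    [0, 0, 0, 0, 0, 0, 1],
  ],
)

```text
time: 9.9
ee_pos: [0.5473, 0.2071, 0.1776]
eef_rot: [0.0, 0.657, 0.754, 0.0]
ft_force: [0.4, 0.4, -0.7]
finger_gap: 0.0139
grip_force: 25.0
```

```bash
python3 snap.py 6
python3 - <<'E'
from station import vision
from h import *
import pickle
s,c=pickle.load(open("w6.pkl","rb"));T=wristT(c,s);i=cv2.imread("pics/w6.png")
p=s["ee_pos"]-[0,0,.06];print("tip pred",p,proj(PM(c,T),p))
o=np.zeros((600,800,3),np.uint8);x,y=proj(PM(c,T),p).astype(int);print(x,y)
o[:,:400]=cv2.resize(i[y-75:y+75,x-50:x+50],(400,600),interpolation=cv2.INTER_CUBIC);print("w off",x-50,y-75)
for k,n in enumerate(("scene","side")):
    j=vision.read_camera(n);cv2.imwrite(f"pics/{n}6.png",j);c=vision.get_calibration(n);x,y=proj(PM(c),p);print(n,x,y);x,y=int(x),int(y)
    o[k*300:k*300+300,400:]=cv2.resize(j[y-30:y+30,x-40:x+40],(400,300),interpolation=cv2.INTER_CUBIC);print(x-40,y-30)
cv2.imwrite("pics/m6.png",o)
E
```

```text
9.9 [0.5473 0.2071 0.1776] [0.0004 0.657  0.7539 0.0002] [ 0.381   0.3888 -0.7023] [ 0.2744  0.1118  1.5835 -0.0004  1.4456  0.1374]
tip pred [0.5473 0.2071 0.1176] [256.5348 207.9571]
256 207
w off 206 132
scene 356.5386046764075 168.5343111648072
316 138
side 188.69205413932906 137.70843837658936
148 107
```

View pics/m6.png

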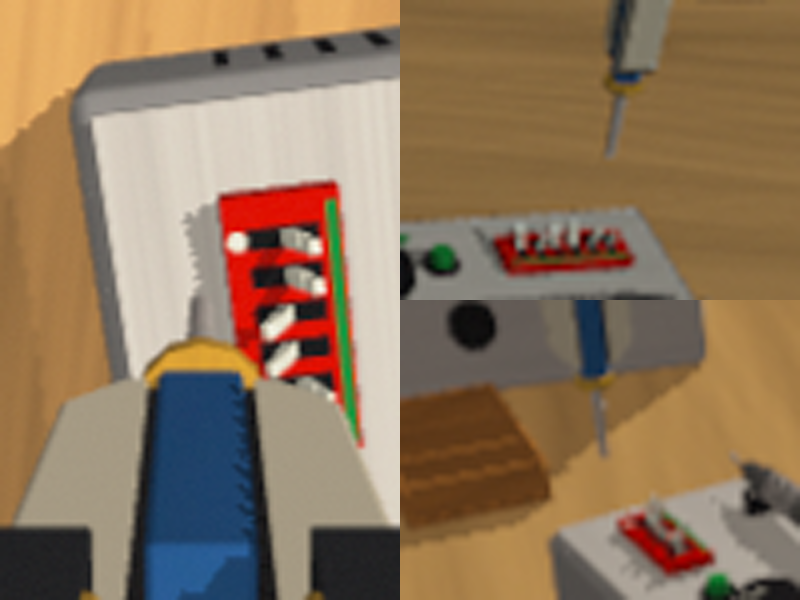

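The tip is within about 1 mm of TCP − 60 mm in all three views: wrist (255,206), scene (358,169), side (189,138). Levers 1 and 2 lean to the green stripe and 3 and 4 away from it. I'll push switches 3 and 4 on first.

servo_tool(
  steps=[
    [0, 0, 0, 0.103, -0.386, 0, 1],
    [0, 0, 0, 0, 0, -0.38, 1],
    [0, 0, 0, 0, 0, -0.38, 1],
    [0, 0, 0, 0, 0, 0, 1],
    [0, 0, 0, 0, 0, 0, 1],
  ],
)

```text
time: 10.55
ee_pos: [0.5518, 0.1882, 0.1389]
eef_rot: [-0.0, 0.657, 0.754, -0.0]
ft_force: [-1.2, -0.3, -0.8]
finger_gap: 0.0138
grip_force: 25.0
```

servo_tool(
  steps=[
    [0, 0, 0, 0, 0, 0, 1],
    [0, 0, 0, 0, 0, 0, 1],
    [0, 0, 0, 0, 0, 0, 1],
    [0, 0, 0, 0, 0, 0, 1],
    [0, 0, 0, 0, 0, 0, 1],
  ],
)

```text
time: 11.05
ee_pos: [0.5522, 0.1888, 0.1391]
eef_rot: [0.0, 0.657, 0.754, 0.0]
ft_force: [0.7, 0.4, -1.5]
finger_gap: 0.0141
grip_force: 25.0
```

servo_tool(
  steps=[
    [0, 0, 0, 0.08, 0.021, 0, 1],
    [0, 0, 0, 0.08, 0.021, 0, 1],
    [0, 0, 0, 0.08, 0.021, 0, 1],
    [0, 0, 0, 0.08, 0.021, 0, 1],
    [0, 0, 0, 0.08, 0.021, 0, 1],
  ],
)

```text
time: 11.55
ee_pos: [0.5725, 0.194, 0.1388]
eef_rot: [-0.0, 0.657, 0.754, -0.0]
ft_force: [-1.8, 0.2, 0.4]
finger_gap: 0.0144
grip_force: 25.0
```

servo_tool(
  steps=[
    [0, 0, 0, 0, 0, 0, 1],
    [0, 0, 0, -0.13, -0.035, 0, 1],
    [0, 0, 0, -0.13, -0.035, 0, 1],
    [0, 0, 0, -0.14, -0.035, 0, 1],
    [0, 0, 0, 0.051, -0.193, 0, 1],
  ],
)

```text
time: 12.05
ee_pos: [0.5534, 0.1794, 0.1389]
eef_rot: [-0.0, 0.656, 0.755, -0.0]
ft_force: [-0.0, -0.6, -0.3]
finger_gap: 0.014
grip_force: 25.0
```

servo_tool(
  steps=[
    [0, 0, 0, 0, 0, 0, 1],
    [0, 0, 0, 0.1, 0.026, 0, 1],
    [0, 0, 0, 0.1, 0.026, 0, 1],
    [0, 0, 0, 0.1, 0.026, 0, 1],
    [0, 0, 0, 0.1, 0.027, 0, 1],
  ],
)

```text
time: 12.55
ee_pos: [0.5752, 0.1846, 0.1388]
eef_rot: [-0.0, 0.657, 0.754, -0.0]
ft_force: [-3.5, -1.3, 0.5]
finger_gap: 0.0139
grip_force: 25.0
```

servo_tool(
  steps=[
    [0, 0, 0, 0, 0, 0, 1],
    [0, 0, 0, -0.2, -0.053, 0, 1],
    [0, 0, 0, -0.2, -0.052, 0, 1],
    [0, 0, 0, 0, 0, 0.3, 1],
    [0, 0, 0, 0, 0, 0.3, 1],
  ],
)

```text
time: 13.05
ee_pos: [0.5544, 0.1791, 0.17]
eef_rot: [-0.0, 0.657, 0.754, -0.0]
ft_force: [1.1, -0.7, -0.8]
finger_gap: 0.014
grip_force: 25.0
```

```bash
python3 snap.py 7
python3 - <<'E'
from h import *
from station import vision
i=cv2.imread("pics/w7.png")
o=np.zeros((600,800,3),np.uint8)
o[:,:400]=cv2.resize(i[100:250,206:306],(400,600),interpolation=cv2.INTER_CUBIC)
for k,(n,x,y) in enumerate((("scene",345,189),("side",201,157))):
    j=vision.read_camera(n);o[k*300:k*300+300,400:]=cv2.resize(j[y-18:y+18,x-24:x+24],(400,300),interpolation=cv2.INTER_CUBIC)
cv2.imwrite("pics/m7.png",o)
E
```

```text
13.05 [0.5544 0.1791 0.17  ] [-0.0001  0.6567  0.7541 -0.0001] [ 1.0978 -0.7021 -0.8072] [0.2244 0.1108 1.5987 0.     1.4324 0.0865]
```

View pics/m7.png

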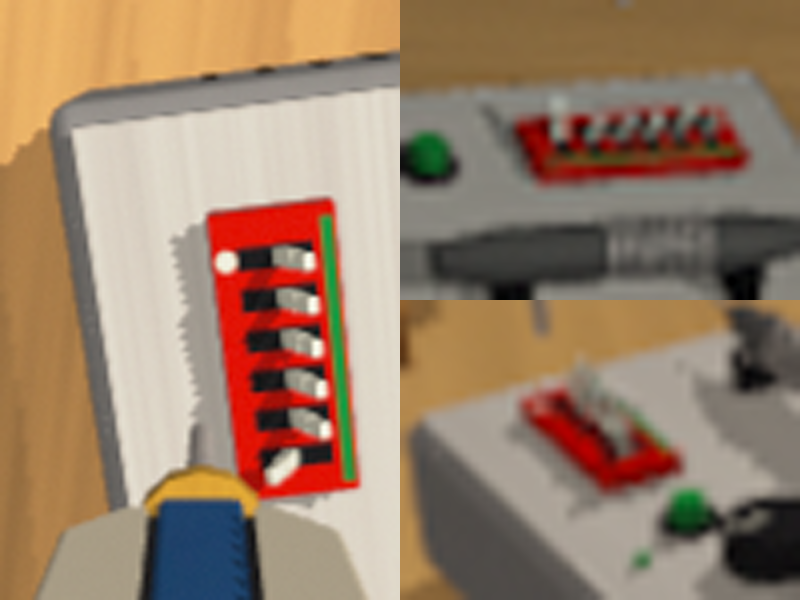

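Levers 1–5 now lean to the green stripe, and 6 leans off. Next I'll push 5 and then 2 off from the far side.

servo_tool(
  steps=[
    [0, 0, 0, 0.416, 0.007, 0, 1],
    [0, 0, 0, 0.416, 0.007, 0, 1],
    [0, 0, 0, 0, 0, 0, 1],
    [0, 0, 0, 0, 0, -0.31, 1],
    [0, 0, 0, 0, 0, -0.31, 1],
  ],
)

```text
time: 13.7
ee_pos: [0.5958, 0.1799, 0.1366]
eef_rot: [-0.0, 0.657, 0.754, -0.0]
ft_force: [-0.5, -0.6, -1.9]
finger_gap: 0.0142
grip_force: 25.0
```

servo_tool(
  steps=[
    [0, 0, 0, 0, 0, 0, 1],
    [0, 0, 0, 0, 0, 0, 1],
    [0, 0, 0, 0, 0, 0, 1],
    [0, 0, 0, 0, 0, 0, 1],
    [0, 0, 0, 0, 0, 0, 1],
  ],
)

```text
time: 14.2
ee_pos: [0.5966, 0.1799, 0.1386]
eef_rot: [0.0, 0.657, 0.754, 0.0]
ft_force: [-0.8, -0.1, -1.0]
finger_gap: 0.0138
grip_force: 25.0
```

servo_tool(
  steps=[
    [0, 0, 0, -0.097, -0.026, 0, 1],
    [0, 0, 0, -0.097, -0.026, 0, 1],
    [0, 0, 0, -0.097, -0.026, 0, 1],
    [0, 0, 0, -0.097, -0.026, 0, 1],
    [0, 0, 0, 0, 0, 0, 1],
  ],
)

```text
time: 14.7
ee_pos: [0.5766, 0.1746, 0.1383]
eef_rot: [0.0, 0.657, 0.754, 0.0]
ft_force: [0.1, -0.8, -0.3]
finger_gap: 0.0138
grip_force: 25.0
```

servo_tool(
  steps=[
    [0, 0, 0, 0.194, 0.052, 0, 1],
    [0, 0, 0, 0.194, 0.052, 0, 1],
    [0, 0, 0, -0.077, 0.29, 0, 1],
    [0, 0, 0, -0.077, 0.29, 0, 1],
    [0, 0, 0, 0, 0, 0, 1],
  ],
)

```text
time: 15.2
ee_pos: [0.5875, 0.2112, 0.1375]
eef_rot: [-0.001, 0.656, 0.755, -0.0]
ft_force: [-0.7, 0.1, -0.8]
finger_gap: 0.014
grip_force: 25.0
```

servo_tool(
  steps=[
    [0, 0, 0, -0.097, -0.026, 0, 1],
    [0, 0, 0, -0.097, -0.026, 0, 1],
    [0, 0, 0, -0.097, -0.026, 0, 1],
    [0, 0, 0, -0.097, -0.026, 0, 1],
    [0, 0, 0, 0, 0, 0, 1],
  ],
)

```text
time: 15.7
ee_pos: [0.569, 0.2033, 0.1384]
eef_rot: [0.0, 0.657, 0.754, 0.0]
ft_force: [1.6, 0.8, 0.1]
finger_gap: 0.0136
grip_force: 25.0
```

servo_tool(
  steps=[
    [0, 0, 0, 0.194, 0.052, 0, 1],
    [0, 0, 0, 0.194, 0.052, 0, 1],
    [0, 0, 0, 0, 0, 0.3, 1],
    [0, 0, 0, 0, 0, 0.3, 1],
    [0, 0, 0, 0, 0, 0, 1],
  ],
)

```text
time: 16.2
ee_pos: [0.5905, 0.2093, 0.172]
eef_rot: [0.001, 0.657, 0.754, 0.002]
ft_force: [0.2, 0.5, 0.6]
finger_gap: 0.0139
grip_force: 25.0
```

servo_tool(
  steps=[
    [0, 0, 0, 0.005, -0.43, 0, 1],
    [0, 0, 0, 0.005, -0.43, 0, 1],
    [0, 0, 0, 0.005, -0.43, 0, 1],
    [0, 0, 0, 0.005, -0.43, 0, 1],
    [0, 0, 0, 0, 0, 0, 1],
  ],
)

```text
time: 16.7
ee_pos: [0.5897, 0.1204, 0.1684]
eef_rot: [0.001, 0.658, 0.753, -0.0]
ft_force: [-0.3, 0.2, -1.3]
finger_gap: 0.0136
grip_force: 25.0
```

servo_tool(
  steps=[
    [0, 0, 0, 0, 0, 0, 1],
    [0, 0, 0, 0, 0, 0, 1],
    [0, 0, 0, 0, 0, 0, 1],
    [0, 0, 0, 0, 0, 0, 1],
    [0, 0, 0, 0, 0, 0, 1],
  ],
)

```text
time: 17.2
ee_pos: [0.5895, 0.1233, 0.1678]
eef_rot: [-0.0, 0.656, 0.754, -0.0]
ft_force: [0.3, 0.3, -1.0]
finger_gap: 0.014
grip_force: 25.0
```

```bash
python3 snap.py 8
python3 - <<'E'
from h import *
import pickle
s,c=pickle.load(open("w8.pkl","rb"));T=wristT(c,s);P=PM(c,T)
print("tip",proj(P,s["ee_pos"]-[0,0,.06]),"btn",proj(P,[.5908,.1217,.076]),"bank",proj(P,[.5728,.1893,.073]))
i=cv2.imread("pics/w8.png")
cv2.imwrite("pics/m8.png",cv2.resize(i[80:230,180:330],(600,600),interpolation=cv2.INTER_CUBIC))
E
```

```text
17.2 [0.5895 0.1233 0.1678] [-0.      0.6565  0.7544 -0.    ] [ 0.2789  0.2527 -1.0434] [ 0.121   0.1643  1.5442  0.      1.4333 -0.0175]
tip [256.5968 207.9798] btn [257.6859 198.3814] bank [248.1609 122.7336]
```

View pics/m8.png

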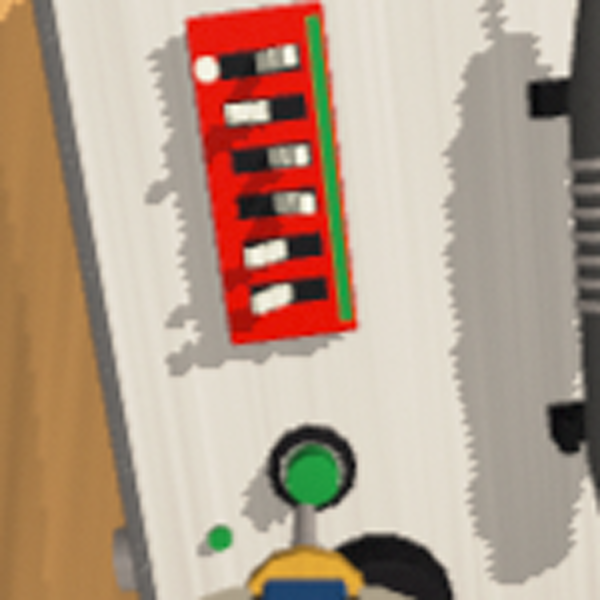

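Switches 1, 3 and 4 are on; 2, 5 and 6 are off, as ordered. The button is at (258,199) px, matching the prediction, and the tip at (257,207). Now I'll press the button by feel.

servo_tool(
  steps=[
    [0, 0, 0, 0.026, -0.03, -0.2, 1],
    [0, 0, 0, 0, 0, -0.2, 1],
    [0, 0, 0, 0, 0, -0.2, 1],
    [0, 0, 0, 0, 0, 0, 1],
    [0, 0, 0, 0, 0, 0, 1],
  ],
)

```text
time: 17.75
ee_pos: [0.5904, 0.1212, 0.1372]
eef_rot: [-0.0, 0.657, 0.754, -0.0]
ft_force: [0.4, -0.3, -0.7]
finger_gap: 0.0141
grip_force: 25.0
```

servo_tool(
  steps=[
    [0, 0, 0, 0, 0, -0.02, 1],
    [0, 0, 0, 0, 0, -0.02, 1],
    [0, 0, 0, 0, 0, -0.02, 1],
    [0, 0, 0, 0, 0, 0, 1],
    [0, 0, 0, 0, 0, 0, 1],
  ],
)

```text
time: 18.25
ee_pos: [0.5911, 0.1213, 0.1353]
eef_rot: [0.0, 0.657, 0.754, 0.0]
ft_force: [0.4, 0.4, 0.6]
finger_gap: 0.0143
grip_force: 25.0
```

servo_tool(
  steps=[
    [0, 0, 0, 0, 0, -0.02, 1],
    [0, 0, 0, 0, 0, -0.02, 1],
    [0, 0, 0, 0, 0, -0.02, 1],
    [0, 0, 0, 0, 0, 0, 1],
    [0, 0, 0, 0, 0, 0, 1],
  ],
)

```text
time: 18.75
ee_pos: [0.5911, 0.1213, 0.1321]
eef_rot: [0.0, 0.657, 0.754, 0.0]
ft_force: [0.9, -0.1, 2.7]
finger_gap: 0.0137
grip_force: 25.0
```

Contact is made and the force is rising. I'll keep going down to the stop.

servo_tool(
  steps=[
    [0, 0, 0, 0, 0, -0.01, 1],
    [0, 0, 0, 0, 0, -0.01, 1],
    [0, 0, 0, 0, 0, 0, 1],
    [0, 0, 0, 0, 0, 0, 1],
    [0, 0, 0, 0, 0, 0, 1],
  ],
)

```text
time: 19.25
ee_pos: [0.5911, 0.1213, 0.1315]
eef_rot: [0.0, 0.657, 0.754, 0.0]
ft_force: [0.3, -0.8, 5.4]
finger_gap: 0.014
grip_force: 25.0
```

servo_tool(
  steps=[
    [0, 0, 0, 0, 0, -0.01, 1],
    [0, 0, 0, 0, 0, -0.01, 1],
    [0, 0, 0, 0, 0, 0, 1],
    [0, 0, 0, 0, 0, 0, 1],
    [0, 0, 0, 0, 0, 0, 1],
  ],
)

```text
time: 19.75
ee_pos: [0.5912, 0.1213, 0.1313]
eef_rot: [0.0, 0.657, 0.754, 0.0]
ft_force: [-3.0, 0.1, 10.5]
finger_gap: 0.014
grip_force: 25.0
```

The force climbed to 10.5 N while the position stayed still, so the button is at its stop. I'll let it up and fly back.

servo_tool(
  steps=[
    [0, 0, 0, 0, 0, 0.05, 1],
    [0, 0, 0, 0, 0, 0.1, 1],
    [0, 0, 0, 0, 0, 0.3, 1],
    [0, 0, 0, 0, 0, 0.4, 1],
    [0, 0, 0, 0, 0, 0.3, 1],
  ],
)

```text
time: 20.25
ee_pos: [0.5909, 0.1213, 0.189]
eef_rot: [0.0, 0.657, 0.754, 0.0]
ft_force: [-0.1, -0.4, -0.5]
finger_gap: 0.0139
grip_force: 25.0
```

servo_tool(
  steps=[
    [0, 0, 0, 0, -0.3, 0, 1],
    [0, 0, 0, -0.05, -0.6, 0, 1],
    [0, 0, 0, -0.05, -0.9, 0, 1],
    [0, 0, 0, -0.05, -0.9, 0, 1],
    [0, 0, 0, -0.05, -0.9, 0, 1],
  ],
)

```text
time: 20.75
ee_pos: [0.5798, -0.0611, 0.1866]
eef_rot: [-0.0, 0.657, 0.754, -0.0]
ft_force: [1.1, -0.1, -0.2]
finger_gap: 0.0138
grip_force: 25.0
```

servo_tool(
  steps=[
    [0, 0, 0, -0.05, -0.9, 0, 1],
    [0, 0, 0, -0.05, -0.9, 0, 1],
    [0, 0, 0, -0.05, -0.6, 0, 1],
    [0, 0, 0, -0.06, -0.2, 0, 1],
    [0, 0, 0, 0, 0, 0, 1],
  ],
)

```text
time: 21.25
ee_pos: [0.5692, -0.1905, 0.1866]
eef_rot: [-0.001, 0.658, 0.753, -0.0]
ft_force: [0.3, -1.0, -1.1]
finger_gap: 0.0142
grip_force: 25.0
```

servo_tool(
  steps=[
    [0, 0, 0, 0, 0, 0, 1],
    [0, 0, 0, 0, 0, 0, 1],
    [0, 0, 0, 0, 0, 0, 1],
    [0, 0, 0, 0, 0, 0, 1],
    [0, 0, 0, 0, 0, 0, 1],
  ],
)

```text
time: 21.75
ee_pos: [0.5705, -0.1881, 0.1875]
eef_rot: [0.0, 0.656, 0.754, 0.0]
ft_force: [1.5, -0.7, -0.9]
finger_gap: 0.0139
grip_force: 25.0
```

```bash
python3 snap.py 9
python3 - <<'E'
from station import vision,monitor
from h import *
import pickle
s,c=pickle.load(open("w9.pkl","rb"));T=wristT(c,s);i=cv2.imread("pics/w9.png");p=s["ee_pos"]-[0,0,.06]
o=np.zeros((600,800,3),np.uint8);u=proj(PM(c,T),p);print("wtip",u);x,y=u.astype(int);print(x-50,y-75)
o[:,:400]=cv2.resize(i[y-75:y+75,x-50:x+50],(400,600),interpolation=cv2.INTER_CUBIC)
for k,n in enumerate(("scene","side")):
    j=vision.read_camera(n);cv2.imwrite(f"pics/{n}9.png",j);c=vision.get_calibration(n);x,y=proj(PM(c),p);print(n,x,y);x,y=int(x),int(y)
    o[k*300:k*300+300,400:]=cv2.resize(j[y-30:y+30,x-40:x+40],(400,300),interpolation=cv2.INTER_CUBIC);print(x-40,y-30)
print(monitor.state()["ee_pos"])
cv2.imwrite("pics/m9.png",o)
E
```

```text
21.75 [ 0.5705 -0.1881  0.1875] [0.0001 0.6563 0.7545 0.    ] [ 1.5019 -0.7207 -0.8535] [-0.4038  0.1479  1.5261  0.      1.4675 -0.5426]
wtip [256.5804 207.9751]
206 132
scene 215.35494531481854 158.7064520492844
175 128
side 229.35440223346652 210.02066814772903
189 180
[ 0.5704 -0.1885  0.1874]
```

View pics/m9.png

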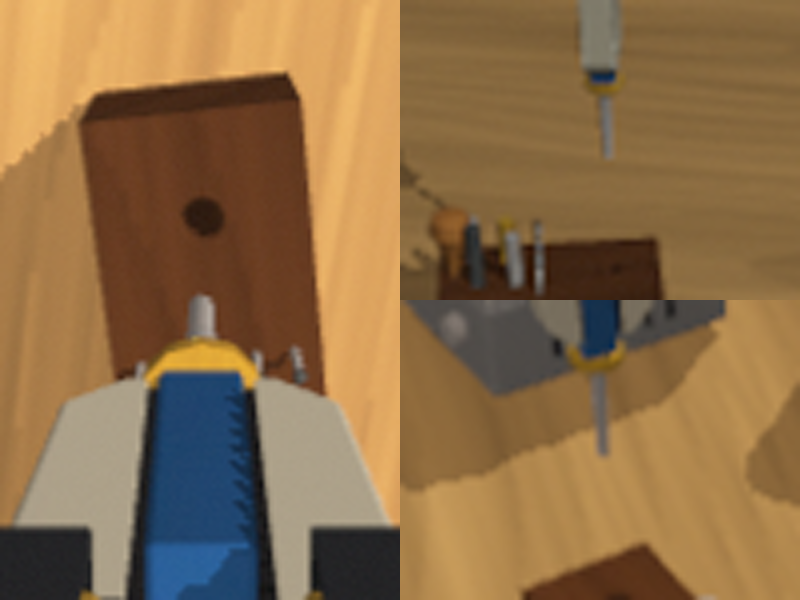

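Run:
```python
from h import *
import pickle
s,c=pickle.load(open("w9.pkl","rb"));T=wristT(c,s);i=cv2.imread("pics/w9.png")
g=cv2.cvtColor(i,cv2.COLOR_BGR2GRAY)[172:200,240:274].astype(float)
m=g<(np.percentile(g,50)+g.min())/2;p=np.argwhere(m).mean(0)[::-1]+[240,172];print(m.sum(),p,atz(c,T,p,.052),atz(c,T,(256.75,186),.052))
```

```text
73 [256.6301 185.7397] [ 0.571  -0.1893  0.052 ] [ 0.5711 -0.1895  0.052 ]
```

The hole measures (0.571, −0.1894), which agrees with the handle position before the grasp. Lowering now.

servo_tool(
  steps=[
    [0, 0, 0, 0.002, -0.032, -0.45, 1],
    [0, 0, 0, 0, 0, -0.45, 1],
    [0, 0, 0, 0, 0, -0.4, 1],
    [0, 0, 0, 0, 0, 0, 1],
    [0, 0, 0, 0, 0, 0, 1],
  ],
)

```text
time: 22.4
ee_pos: [0.5702, -0.1902, 0.1225]
eef_rot: [-0.0, 0.657, 0.754, -0.0]
ft_force: [0.2, 0.7, -0.3]
finger_gap: 0.014
grip_force: 25.0
```

servo_tool(
  steps=[
    [0, 0, 0, 0, 0, -0.1, 1],
    [0, 0, 0, 0, 0, -0.1, 1],
    [0, 0, 0, 0, 0, -0.1, 1],
    [0, 0, 0, 0, 0, -0.1, 1],
    [0, 0, 0, 0, 0, 0, 1],
  ],
)

```text
time: 22.9
ee_pos: [0.5698, -0.19, 0.1013]
eef_rot: [-0.001, 0.657, 0.754, -0.0]
ft_force: [-0.0, -0.5, -0.6]
finger_gap: 0.0136
grip_force: 25.0
```

servo_tool(
  steps=[
    [0, 0, 0, 0, 0, -0.15, 1],
    [0, 0, 0, 0, 0, -0.15, 1],
    [0, 0, 0, 0, 0, -0.15, 1],
    [0, 0, 0, 0, 0, -0.15, 1],
    [0, 0, 0, 0, 0, 0, 1],
  ],
)

```text
time: 23.4
ee_pos: [0.5693, -0.1898, 0.0705]
eef_rot: [-0.001, 0.657, 0.754, -0.0]
ft_force: [0.4, -0.1, -0.0]
finger_gap: 0.0139
grip_force: 25.0
```

servo_tool(
  steps=[
    [0, 0, 0, 0, 0, -0.03, 1],
    [0, 0, 0, 0, 0, -0.03, 1],
    [0, 0, 0, 0, 0, 0, 1],
    [0, 0, 0, 0, 0, 0, 1],
    [0, 0, 0, 0, 0, 0, 1],
  ],
)

```text
time: 23.9
ee_pos: [0.5706, -0.1904, 0.0697]
eef_rot: [0.0, 0.657, 0.754, 0.0]
ft_force: [-0.2, 0.0, -1.0]
finger_gap: 0.0137
grip_force: 25.0
```

Another 2.5 mm down, then release gently.

servo_tool(
  steps=[
    [0, 0, 0, 0, 0, -0.03, 1],
    [0, 0, 0, 0, 0, -0.02, 1],
    [0, 0, 0, 0, 0, 0, 1],
    [0, 0, 0, 0, 0, 0, 1],
    [0, 0, 0, 0, 0, 0, 1],
  ],
)

```text
time: 24.4
ee_pos: [0.5704, -0.1903, 0.0668]
eef_rot: [-0.0, 0.657, 0.754, -0.0]
ft_force: [-0.3, 0.3, -0.7]
finger_gap: 0.0139
grip_force: 25.0
```

servo_tool(
  steps=[
    [0, 0, 0, 0, 0, 0, 0.8],
    [0, 0, 0, 0, 0, 0, 0.7],
    [0, 0, 0, 0, 0, 0, 0.5],
    [0, 0, 0, 0, 0, 0, 0.3],
    [0, 0, 0, 0, 0, 0, 0],
  ],
)

```text
time: 24.9
ee_pos: [0.5705, -0.1903, 0.0669]
eef_rot: [0.0, 0.657, 0.754, 0.0]
ft_force: [-0.4, 0.1, -0.1]
finger_gap: 0.0458
grip_force: 0.0
```

servo_tool(
  steps=[
    [0, 0, 0, 0, 0, 0, 0],
    [0, 0, 0, 0, 0, 0, 0],
    [0, 0, 0, 0, 0, 0, 0],
    [0, 0, 0, 0, 0, 0, 0],
    [0, 0, 0, 0, 0, 0, 0],
  ],
)

```text
time: 25.4
ee_pos: [0.5704, -0.1903, 0.0669]
eef_rot: [-0.0, 0.657, 0.754, 0.0]
ft_force: [-0.2, -0.7, 0.0]
finger_gap: 0.0862
grip_force: 0.0
```

servo_tool(
  steps=[
    [0, 0, 0, 0, 0, 0.3, 0],
    [0, 0, 0, 0, 0, 0.6, 0],
    [0, 0, 0, 0, 0, 0.8, 0],
    [0, 0, 0, 0, 0, 0.8, 0],
    [0, 0, 0, 0, 0.2, 0.5, 0],
  ],
)

```text
time: 25.9
ee_pos: [0.5716, -0.1816, 0.2222]
eef_rot: [0.003, 0.657, 0.754, 0.001]
ft_force: [0.7, 0.5, -0.1]
finger_gap: 0.093
grip_force: 0.0
```

servo_tool(
  steps=[
    [0, 0, 0, 0, 0.9, 0, 0],
    [0, 0, 0, 0, 0.9, 0, 0],
    [0, 0, 0, 0, 0.9, 0, 0],
    [0, 0, 0, 0, 0, 0, 0],
    [0, 0, 0, 0, 0, 0, 0],
  ],
)

```text
time: 26.4
ee_pos: [0.5707, -0.0445, 0.2182]
eef_rot: [0.001, 0.656, 0.755, 0.0]
ft_force: [0.3, -0.1, 0.7]
finger_gap: 0.093
grip_force: 0.0
```

```bash
python3 snap.py 10
python3 - <<'E'
from station import vision
from h import *
a=vision.read_camera("scene");b=vision.read_camera("side");w=cv2.imread("pics/w10.png")
o=np.zeros((600,800,3),np.uint8)
def put(i,x,y,r):
    x0,y0,x1,y1=r;o[y:y+300,x:x+400]=cv2.resize(i[y0:y1,x0:x1],(400,300),interpolation=cv2.INTER_CUBIC)
put(a,0,0,(175,145,255,205));put(a,400,0,(305,165,385,225));put(b,0,300,(190,200,290,275));put(w,400,300,(0,0,512,384))
cv2.imwrite("pics/m10.png",o)
E
```

```text
26.4 [ 0.5707 -0.0445  0.2182] [0.0007 0.6558 0.7549 0.0002] [ 0.2888 -0.0797  0.7309] [-0.1672  0.055   1.5692 -0.0004  1.516  -0.3074]
```

View pics/m10.png

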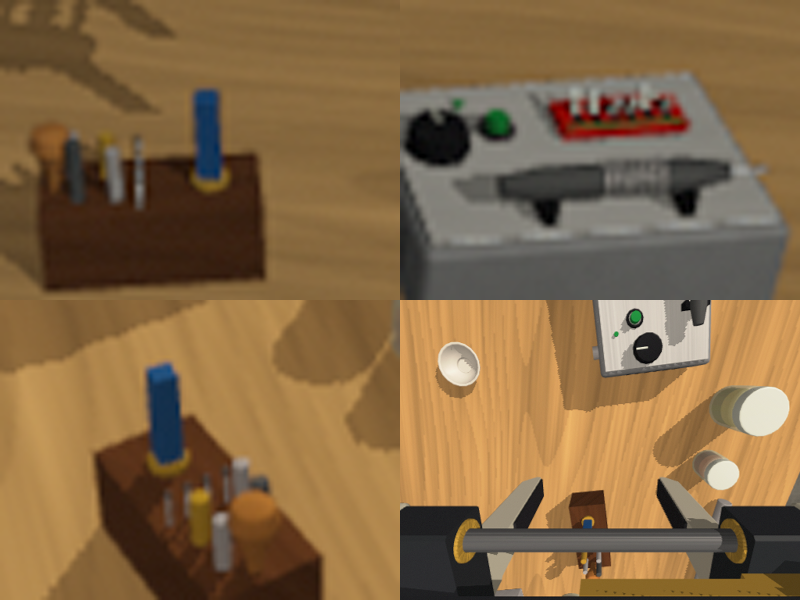

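The pusher stands upright in its hole with its collar on the block, at scene crop (208,140). The button is up, the switches are as set, and jars a and b (the ones in view) haven't moved. Handing in.

```bash
python3 -c "
from station import workorder
print(workorder.job_done())"
```

```text
the job is handed in; nothing more can be done
None
```

The job is handed in at about 26.5 s: switches 1, 3 and 4 are on and 2, 5 and 6 off, the load button was pressed to its stop and came back up, the pusher is back in its hole, and the jars were not touched.

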